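# Drive the tight bush out of its block onto the catch stop

## Robot

A 6-joint arm with a two-finger parallel gripper is mounted at the origin on a cart in front of the work surface, level with it; the furniture and walls round the work are solid. World frame = base frame: x ahead of the robot, y to its left, z up, the work surface at z = 0. Lengths are in mm, angles in rad, forces in N, time in s.
With the tool pointing down it reaches from about 400 to 925 mm from the base axis. Payload 12.5 kg.
Tool frame: the origin (TCP) lies on the mounting face of the last link; the fingertips stand 190 mm ahead of it and the grasp point (between the pads) lies 171 mm ahead of it; z points along the fingers, y is the line along which they close (so a half turn about z gives the same grasp; the last joint's range is limited). The gripper opens to 95 mm and grips with 3 to 60 N. Pads are 20 mm wide; open, the fingers measure 119 mm over their backs; the gripper's body (75 mm by 180 mm) begins 59 mm behind the grasp point.
Start: joints at [-1.391, 0.491, 1.559, -0, 1.092, -0.106], TCP at [176.223, -599.642, 404.761] pointing down, gripper open.
Joint ranges: [-3.1, 3.1], [-0.84, 2.19], [0.05, 2.79], [-1.13, 4.28], [0.06, 2.93], [-2.69, 2.69]. Speed limits (rad/s): [2.22, 2.22, 2.79, 3.14, 3.14, 3.14].

## Interface

Orientations are given as [roll, pitch, yaw] about the fixed x, y, z axes, in that order (R = Rz(yaw) Ry(pitch) Rx(roll)).
In Python, from cell import env gives the robot as it stands.
- The arm moves only by the tool carry_out, never from a script. Its argument "series" is a list of rows, each a list of 5 numbers: the shift along the tool's x, y, z in m, then the turn about the tool's z in degrees, then the opening, from 0 (shut) to 1 (fully open). A call has 1 to 20 rows; each row is the pose to reach, as a shift and turn from the pose commanded when the call began, along the tool's axes at that moment; what a row does not reach only later rows make up. A row lasts 1/8 s, in which the tool goes at most 62.5 mm and 10.7 degrees, less where a joint would pass 70% of its speed; a pose out of reach is approached as far as the arm can. A call with a gripper value outside its range is refused whole. The fingers move at their own pace and stop on an object; the grip force is fixed at half the most. Time passes only in rows, so rows that repeat a pose let the fingers close. It gives the time, the measured TCP pose, the force, the opening and the grip force at its end, in the units of the state.
- env.state(): the state, without advancing time (a new reading comes with each control period).
- env.read_camera(name): name is "scene" or "top"; returns (picture, depth): 400x640x3 uint8, red, green, blue; 400x640 float32, mm along the optical axis (not along the pixel's ray), 0 where there is no reading.
- env.get_calibration(name): a dict with "intrinsics" (3x3 intrinsics, pixels), "cam_to_world" (4x4, takes a point from camera to world coordinates). Camera axes: x right, y up, looking along -z (the intrinsics and any distortion apply to the point x, -y, -z); pixel columns grow to the right and rows downward; lengths in mm; the calibration is good to about 2 mm. A picture is of the moment at which its call begins. get_calibration takes no time and is no camera call.
- env.job_done(): hands the job in; it is judged then, once.
The state is a dict: "t": time; "joints": joint angles; "qvel": joint speeds; "tau": joint torques, N m; "eef_pos": TCP position; "tcp_rot": TCP orientation; "ft_force": force on the tool from outside, world axes, zero at the start; "moment": the same for the moment, N m; "opening": opening from 0.0 (shut) to 1.0 (fully open); "grip_force": force on a finger pad.
Only numpy, scipy, OpenCV 4.12 (cv2) and the standard library are available. Lean on these libraries where they do the work, as an engineer would, in place of code of your own. Each camera call takes 0.05 s, during which the arm holds its last target. There are 200 camera calls.

## Task

Take the red-handled steel drift out of its grey holder and use it to push the tight brass bush down, right out of the aluminium block into the blue sleeve below, until you feel the bush come to rest on the catch stop hidden in the sleeve. Press it on gently: the stop is held only by friction at a height nobody has measured and must not be driven down. Then put the drift fully back into its holder and leave the things round about alone.

Things in the scene. Friction and masses are not known exactly. Their poses are not given: they have to be found in the camera images.
- bore_mouth (a point): Centre of the upper end of the vertical bore of the press-out stand, 110 mm above the table; z up. Stand, fixed to the table: steel base 110x110x10 mm, on it a blue sleeve 62x62x65 mm, on that an aluminium block 62x62x35 mm. One bore, 20 mm wide, runs down through both. Four sprung strips line it, grip the bush all the way and leave a clear way 16 mm wide for the drift.
- sleeve_top (a point): Centre of the bore where block and sleeve meet, 35 mm below its mouth. Hidden in the sleeve is the catch stop: a stiff rubber pad (about 7 N per mm) on a carrier held by friction. The pad's top is anywhere from 24 to 52 mm below this point, another depth each time, and cannot be seen. More than about 13 N on the stop makes its carrier slip down.
- bush_center (a point): Centre of the brass bush (18 mm wide, 18 mm long, 35 g) gripped upright in the bore. Its upper end, which the drift pushes on, is 9 mm above, at first 7 to 13 mm below the mouth. It slides under a steady push of about 6 to 12 N and stays where it is left; once it meets the stop the push rises about 7 N per mm. Its upper end finishes 41 to 69 mm below the mouth.
- drift_handle (a point): Middle of the drift's red handle, on its axis (z: from tip to handle). The drift is 131 mm long, about 120 g: steel nose 13 mm wide, 75 mm long, tip tapered; collar 34 mm wide, 6 mm thick; round handle 22 mm wide, 50 mm long. The collar's top, on which fingertips can bear, is 25 mm below this point, the tip 106 mm below. It hangs upright in its holder by the collar.
- drift_tip (a point): Centre of the flat lower end of the drift's nose (9 mm wide, widening to 13 mm within 4 mm).
- holder_mouth (a point): Centre of the upper end of the holder's vertical bore, 80 mm above the table. The holder is a grey block 46 x 46 x 80 mm, fixed to the table on a thin steel plate; the bore is 16.5 mm wide, right through. With the drift fully in, its collar rests on the block, its tip is 75 mm below this point and the handle's middle 31 mm above.
- pot_3: Bystander: small white screw pot, 41 mm across, 34 mm high; origin under its centre.
- pot_6: Bystander: small white screw pot, 45 mm across, 38 mm high; origin under its centre.
- box_clasp: Bystander: small dark teal card box, 45 x 62 x 31 mm; origin under its centre.
Things that resemble listed ones, but are neither listed nor needed, are in the scene too. What is shaped like the part that bears bore_mouth but orange is not meant.

How it is judged:
By the outcome, as a careful person would: the job done as asked, in the order asked, and still so for the second after the job is handed in, with the robot touching nothing.
It also fails if it takes over 72 s, if anything falls off the work surface, if the arm or the gripper's body presses on something with over 40 N, if the wrist force passes 120 N, or if a joint passes its speed limit or range.

## Working session

There is one attempt and no reset: what is moved stays moved. The work goes in short steps, Python scripts to look and compute and a tool call to move; the robot and the scene stay as the last step left them, time stands still between calls to the robot, and variables do not carry over. Pictures are saved under pics/ and viewed, at most 10 in all, crops included, and the job is handed in when it is done.

Besides the shell and the picture viewer there is one more tool, called after "Call:" as name(argument=value, ...), one argument or row to a line, values as JSON. carry_out: Moves the arm, as the interface text tells. Its arguments: {"type":"object","properties":{"series":{"type":"array","items":{"type":"array","items":{"type":"number"}}}},"required":["series"]}

```bash
mkdir -p pics; ls
python3 - <<'E'
from cell import env
import cv2, numpy as np
for n in ("scene","top"):
    p,d=env.read_camera(n); np.savez(f"{n}0.npz",p=p,d=d)
    cv2.imwrite(f"pics/{n}0.png",p[:,:,::-1])
    c=env.get_calibration(n); print(n,{k:np.round(v,3).tolist() if not isinstance(v,str) else v for k,v in c.items()}, (d==0).mean())
print(env.state())
E
```

```text
pics
scene {'intrinsics': [[415.389, 0.0, 316.151], [0.0, 415.389, 194.543], [0.0, 0.0, 1.0]], 'cam_to_world': [[-0.828, 0.312, -0.466, -92.698], [-0.561, -0.479, 0.676, 732.107], [-0.012, 0.821, 0.571, 871.391], [0.0, 0.0, 0.0, 1.0]]} 0.02028515625
top {'intrinsics': [[456.761, 0.0, 317.36], [0.0, 456.761, 199.67], [0.0, 0.0, 1.0]], 'cam_to_world': [[-0.023, 0.984, -0.177, 266.711], [-1.0, -0.025, -0.008, -214.627], [-0.012, 0.177, 0.984, 1801.312], [0.0, 0.0, 0.0, 1.0]]} 0.00403515625
{'t': 0.1, 'joints': array([-1.39058588e+00,  4.91437763e-01,  1.55939308e+00, -1.60112760e-05,
        1.09166177e+00, -1.05569407e-01]), 'qvel': array([ 0.00056211, -0.00017905, -0.00263112, -0.0003308 , -0.00066179,
       -0.00013668]), 'tau': array([ 3.10931675e-03, -6.13623905e+01, -2.58605790e+01,  6.94113714e-02,
        4.70236293e-02, -5.08951371e-05]), 'eef_pos': array([ 176.223318  , -599.6024608 ,  404.25674535]), 'tcp_rot': array([-3.14069621e+00, -8.07085458e-05,  2.85787209e-01]), 'ft_force': array([0.44980862, 0.16182613, 0.83104987]), 'moment': array([-0.0185815 ,  0.03201269, -0.05198509]), 'grip_force': 0.0, 'opening': 1.0000983598263038}
```

View pics/scene0.png

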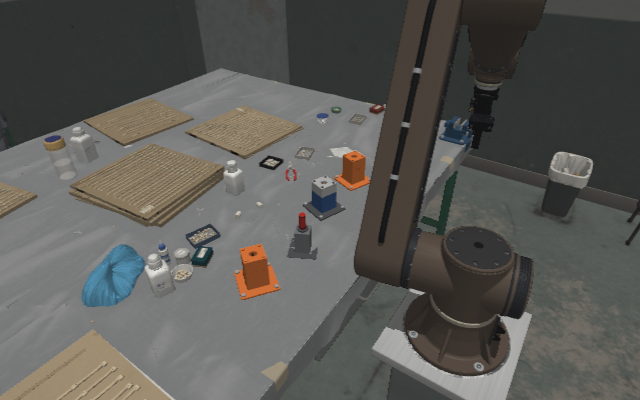

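View pics/top0.png

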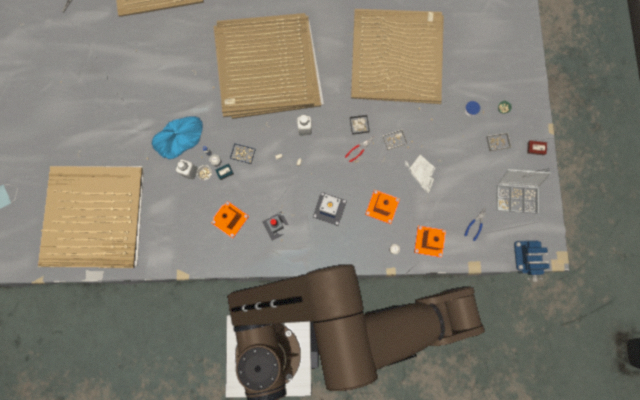

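The scene picture shows the red-handled drift in its grey holder at (302,235), and the blue and aluminium stand at (323,195). Orange look-alikes stand at (256,268) and (353,168) there, and in the top view at (230,218), (382,206) and (431,240). In the top view the drift is at (275,223) and the stand at (330,206). Only that stand has a blue sleeve under an aluminium block. I'll confirm with one crop.

```bash
cat > h.py <<'E'
import numpy as np, cv2
from cell import env
CAL={n:env.get_calibration(n) for n in ("scene","top")}
def world(n,d):
    K=CAL[n]["intrinsics"];T=CAL[n]["cam_to_world"]
    v,u=np.mgrid[:d.shape[0],:d.shape[1]]
    P=np.stack([(u-K[0,2])/K[0,0]*d,-(v-K[1,2])/K[1,1]*d,-d],-1)
    return P@T[:3,:3].T+T[:3,3]
def ray(n,u,v):
    K=CAL[n]["intrinsics"];T=CAL[n]["cam_to_world"]
    r=T[:3,:3]@np.array([(u-K[0,2])/K[0,0],-(v-K[1,2])/K[1,1],-1]); return T[:3,3],r/np.linalg.norm(r)
def onz(n,u,v,z):
    o,r=ray(n,u,v); return o+r*(z-o[2])/r[2]
def proj(n,p):
    K=CAL[n]["intrinsics"];T=CAL[n]["cam_to_world"]
    c=T[:3,:3].T@(np.asarray(p,float)-T[:3,3]); return K[0,0]*c[0]/-c[2]+K[0,2], K[1,1]*c[1]/c[2]+K[1,2]
def two(a,b):
    (o1,r1),(o2,r2)=ray("scene",*a),ray("top",*b)
    s=np.linalg.lstsq(np.stack([r1,-r2],1),o2-o1,rcond=None)[0]
    p,q=o1+s[0]*r1,o2+s[1]*r2; return (p+q)/2,np.linalg.norm(p-q)
E
python3 - <<'E'
from h import *
C={}
for n,(x,y,w,h) in dict(scene=(265,160,90,110),top=(250,180,100,70)).items():
    z=np.load(n+"0.npz");p,d=z["p"],z["d"];W=world(n,d)
    C[n]=cv2.resize(p[y:y+h,x:x+w,::-1],None,fx=4 if n=="scene" else 4,fy=4,interpolation=cv2.INTER_CUBIC)
    hsv=cv2.cvtColor(p,cv2.COLOR_RGB2HSV).astype(int)
    roi=np.zeros(d.shape,bool);roi[y:y+h,x:x+w]=1
    red=roi&((hsv[...,0]<6)|(hsv[...,0]>172))&(hsv[...,1]>150)&(hsv[...,2]>60)
    v,u=np.nonzero(red);print(n,"red px",len(u),u.mean(),v.mean(),u.min(),u.max(),v.min(),v.max(),"zrange",np.percentile(W[red][:,2],[0,10,50,90,100]).round(1))
    t=red&(W[...,2]>W[red][:,2].max()-6); print(" handle top",W[t].mean(0).round(1),t.sum())
    for name,zz,s in(("stand",110,1),("holder",80,1)):
        m=roi&(abs(W[...,2]-zz)<6)&(hsv[...,1]<60)
        cn,l,st,ce=cv2.connectedComponentsWithStats(m.astype(np.uint8))
        for i in range(1,cn):
            if st[i,4]>8:
                q=W[l==i]; r=cv2.minAreaRect(q[:,:2].astype(np.float32)); print(" ",name,st[i,4],"px",ce[i].round(1),"mean",q.mean(0).round(1),"rect",np.round(r[0],1),np.round(r[1],1),round(r[2],1))
a,b=C["scene"],C["top"];H=max(a.shape[0],b.shape[0])
im=np.zeros((H,a.shape[1]+b.shape[1],3),np.uint8);im[:a.shape[0],:a.shape[1]]=a;im[:b.shape[0],a.shape[1]:]=b
cv2.imwrite("pics/crop1.png",im);print(im.shape)
E
```

```text
scene red px 114 298.8421052631579 208.81578947368422 286 305 170 228 zrange [  4.7   8.6 108.4 134.5 137.1]
 handle top [487.4 -31.7 134.6] 21
  stand 204 px [323.7 182.4] mean [ 548.9 -243.9  108.4] rect [ 551.  -247.2] [66.4 66.9] 68.8
  holder 71 px [323.9 192.4] mean [ 537.9 -228.1   80.5] rect [ 542.4 -225.5] [86.5 47.7] 24.0
  holder 125 px [302.4 230.6] mean [482.6 -27.4  79.4] rect [486.8 -33.9] [45.4 47.7] 25.8
top red px 29 273.3448275862069 221.72413793103448 271 276 219 224 zrange [111.2 119.6 134.  138.5 141.8]
 handle top [489.3 -35.6 138. ] 11
  stand 212 px [329.9 204.1] mean [ 552.4 -247.3  109.9] rect [ 552.8 -247. ] [62.1 63. ] 67.2
  holder 89 px [275.  223.6] mean [487.8 -37.3  80.4] rect [490.3 -35.2] [47.6 44.3] 25.6
(440, 760, 3)
```

View pics/crop1.png

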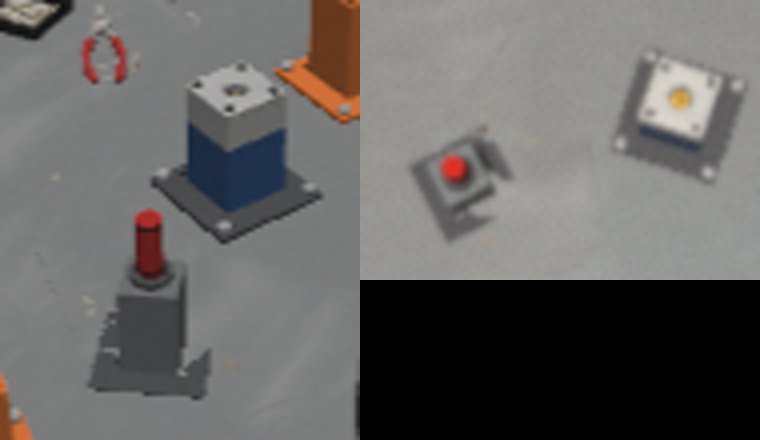

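The crop confirms it. The blue and aluminium stand (323,195) has the brass bush visible in its bore, and the grey holder (302,240) carries the red drift. Next I refine both positions across the two views.

Run:
```python
from h import *
im={n:np.load(n+"0.npz") for n in CAL}
g={n:cv2.cvtColor(im[n]["p"],cv2.COLOR_RGB2HSV).astype(int) for n in CAL}
# block top face by brightness (fill hole), ray-cast contour hull onto z=110
R={}
for n,(x,y,w,h) in dict(scene=(305,170,40,30),top=(314,188,32,32)).items():
    m=np.zeros((400,640),np.uint8); s=g[n][y:y+h,x:x+w]
    thr=120 if n=="scene" else 150
    W=world(n,im[n]["d"])[y:y+h,x:x+w]
    m[y:y+h,x:x+w]=((W[...,2]>105)&(W[...,2]<120))
    c=max(cv2.findContours(m,cv2.RETR_EXTERNAL,cv2.CHAIN_APPROX_NONE)[0],key=cv2.contourArea)
    q=np.array([onz(n,*p[0],110)[:2] for p in c],np.float32); r=cv2.minAreaRect(q)
    f=np.zeros_like(m);cv2.drawContours(f,[c],-1,1,-1);v,u=np.nonzero(f);R[n]=(u.mean(),v.mean())
    print(n,"block top rect",np.round(r,1) if 0 else (np.round(r[0],1),np.round(r[1],1)),"area centroid",R[n],onz(n,*R[n],110).round(1))
    # brass
    hs=g[n]; b=(hs[...,0]>12)&(hs[...,0]<28)&(hs[...,1]>100);b[:y]=0;b[y+h:]=0;b[:,:x]=0;b[:,x+w:]=0
    v,u=np.nonzero(b);print("  brass",len(u),u.mean() if len(u) else 0,v.mean() if len(u) else 0, onz(n,u.mean(),v.mean(),100).round(1) if len(u) else "")
print("block tri",[np.round(k,1) for k in two(R["scene"],R["top"])])
# red handle: use mask, top cap and full silhouette
for n,(x,y,w,h) in dict(scene=(294,205,20,30),top=(264,212,20,20)).items():
    hs=g[n][y:y+h,x:x+w]; red=((hs[...,0]<8)|(hs[...,0]>170))&(hs[...,1]>120)
    v,u=np.nonzero(red);print(n,len(u),"red",u.mean()+x,v.mean()+y,"rows",v.min()+y,v.max()+y,"cols",u.min()+x,u.max()+x)
    P=(u.mean()+x,v.mean()+y);R["h"+n]=P
    for X,Y in((488.6,-34.5),(490.3,-35.2),(487,-34)): print("   proj of",X,Y,"z111",np.round(proj(n,(X,Y,111)),1),"z136",np.round(proj(n,(X,Y,136)),1))
```

```text
scene block top rect (array([ 548.2, -243.1]), array([63.8, 68.1])) area centroid (np.float64(323.75845410628017), np.float64(182.16908212560386)) [ 548.  -242.6  110. ]
  brass 0 0 0 
top block top rect (array([ 553.3, -246.5]), array([61.7, 62.6])) area centroid (np.float64(329.881679389313), np.float64(204.06106870229007)) [ 552.6 -247.1  110. ]
  brass 14 329.5 204.28571428571428 [ 553.4 -245.8  100. ]
block tri [array([ 552.4, -247.6,  105.9]), np.float64(1.9)]
scene 101 red 301.71287128712873 220.68316831683168 rows 212 229 cols 299 305
   proj of 488.6 -34.5 z111 [301.9 220.3] z136 [301.6 213.6]
   proj of 490.3 -35.2 z111 [301.5 220. ] z136 [301.3 213.2]
   proj of 487 -34 z111 [302.2 220.6] z136 [301.9 213.8]
top 33 red 273.1818181818182 221.72727272727272 rows 219 225 cols 270 276
   proj of 488.6 -34.5 z111 [273.4 222.3] z136 [272.7 221.5]
   proj of 490.3 -35.2 z111 [273.6 221.9] z136 [272.8 221. ]
   proj of 487 -34 z111 [273.3 222.8] z136 [272.5 221.9]
```

Call:
carry_out(
  series=[
    [0.018,-0.018,0,0,1],
    [0.055,-0.054,0,0,1],
    [0.096,-0.095,0,0,1],
    [0.138,-0.136,0,0,1],
    [0.179,-0.177,0,0,1],
    [0.22,-0.218,0,0,1],
    [0.262,-0.258,0,0,1],
    [0.303,-0.299,0.01,0,1],
    [0.344,-0.34,0.02,0,1],
    [0.386,-0.381,0.03,0,1],
    [0.422,-0.417,0.04,0,1],
    [0.45,-0.4445,0.05,0,1],
    [0.459,-0.4536,0.06,0,1],
    [0.459,-0.4536,0.06,0,1],
    [0.459,-0.4536,0.06,0,1],
  ],
)

```text
t: 1.98
eef_pos: [488.4, -36.0, 344.9]
tcp_rot: [3.141, 0.0, 0.285]
ft_force: [-0.6, -0.1, -0.4]
opening: 1.002
grip_force: 0.0
```

Run:
```python
from h import *
p,d=env.read_camera("scene");s=env.state();print(s["eef_pos"],s["tcp_rot"],s["ft_force"])
print(proj("scene",s["eef_pos"]-[0,0,190]))
cv2.imwrite("pics/s1.png",cv2.resize(p[130:270,240:360,::-1],None,fx=4,fy=4,interpolation=cv2.INTER_CUBIC))
```

```text
[488.39087759 -36.09426688 345.03658269] [ 3.14127067e+00 -1.84712334e-04  2.84411077e-01] [-0.16015147  0.51776178  0.16601448]
(np.float64(301.75690260529), np.float64(208.0572420242358))
```

View pics/s1.png

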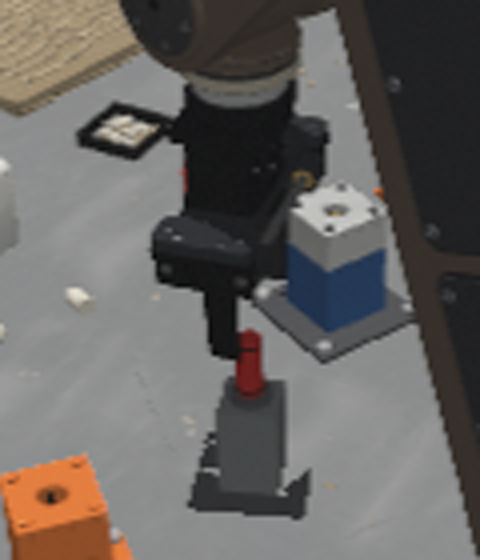

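Run:
```python
from h import *
e=np.array([488.4,-36.1,155.]);y=np.array([.2806,-.9598,0])
for k in(-53,0,53): u,v=proj("scene",e+k*y);print(k,(u-240)*4,(v-130)*4)
p,d=env.read_camera("scene");W=world("scene",d)
w=W[205:222,288:302];dk=p[205:222,288:302].max(-1)<45;print(w[dk].mean(0),dk.sum())
```

```text
-53 221.70682178407264 355.7900972549803
0 247.02361695719378 312.2615201275647
53 270.65438483242633 271.631823714442
[465.01208453  24.31080612 190.08571097] 106
```

Call:
carry_out(
  series=[
    [0,0,0.02,0,1],
    [0,0,0.045,0,1],
    [0,0,0.06,0,1],
    [0,0,0.066,0,1],
    [0,0,0.067,0,1],
    [0,0,0.067,0,1],
  ],
)

```text
t: 2.82
eef_pos: [488.8, -35.2, 278.3]
tcp_rot: [3.141, -0.001, 0.286]
ft_force: [0.3, 0.6, 0.1]
opening: 0.998
grip_force: 0.0
```

Call:
carry_out(
  series=[
    [0,0,0,0,0.5],
    [0,0,0,0,0.3],
    [0,0,0,0,0.2],
    [0,0,0,0,0.2],
    [0,0,0,0,0.1],
    [0,0,0,0,0.1],
    [0,0,0,0,0.1],
    [0,0,0,0,0.1],
  ],
)

```text
t: 3.82
eef_pos: [488.8, -35.1, 277.7]
tcp_rot: [3.141, -0.0, 0.286]
ft_force: [-0.0, -0.1, -1.4]
opening: 0.223
grip_force: 30.0
```

Call:
carry_out(
  series=[
    [0,0,-0.005,0,0.1],
    [0,0,-0.02,0,0.1],
    [0,0,-0.05,0,0.1],
    [0,0,-0.08,0,0.1],
    [0,0,-0.11,0,0.1],
    [0,0,-0.125,0,0.1],
    [0,0,-0.13,0,0.1],
    [0,0,-0.13,0,0.1],
    [0,0,-0.13,0,0.1],
  ],
)

```text
t: 4.95
eef_pos: [488.7, -35.1, 407.0]
tcp_rot: [-3.141, 0.001, 0.286]
ft_force: [0.7, -0.1, -1.6]
opening: 0.227
grip_force: 30.0
```

Call:
carry_out(
  series=[
    [0,0.012,0,0,0.1],
    [0,0.045,0,0,0.1],
    [0,0.09,0,0,0.1],
    [0,0.135,0,0,0.1],
    [0,0.18,0,0,0.1],
    [0.0006,0.21,0,0,0.1],
    [0.0006,0.2214,0.005,0,0.1],
    [0.0006,0.2214,0.015,0,0.1],
    [0.0006,0.2214,0.017,0,0.1],
    [0.0006,0.2214,0.017,0,0.1],
    [0.0006,0.2214,0.017,0,0.1],
  ],
)

```text
t: 6.32
eef_pos: [551.7, -246.7, 391.1]
tcp_rot: [3.141, -0.0, 0.287]
ft_force: [0.3, -0.8, -1.2]
opening: 0.227
grip_force: 30.0
```

Run:
```python
from h import *
E=[]
for i in range(3):
    p,d=env.read_camera("scene");s=env.state();E.append(np.r_[s["eef_pos"],s["ft_force"]])
E=np.mean(E,0);print(E.round(2))
np.savez("scene2.npz",p=p,d=d)
tip=E[:3]-[0,0,190+75+6+.5];print("tip",tip,"px",np.round(proj("scene",tip),1),"mouth est px",np.round(proj("scene",(551.7,-247.2,110)),1))
x,y,w,h=290,130,70,80
cv2.imwrite("pics/s2.png",cv2.resize(p[y:y+h,x:x+w,::-1],None,fx=7,fy=7,interpolation=cv2.INTER_CUBIC))
```

```text
[ 5.5174e+02 -2.4693e+02  3.9111e+02 -2.6000e-01  4.2000e-01 -1.0600e+00]
tip [ 551.74261461 -246.93128857  119.60676441] px [323.5 178.8] mouth est px [323.6 181.2]
```

View pics/s2.png

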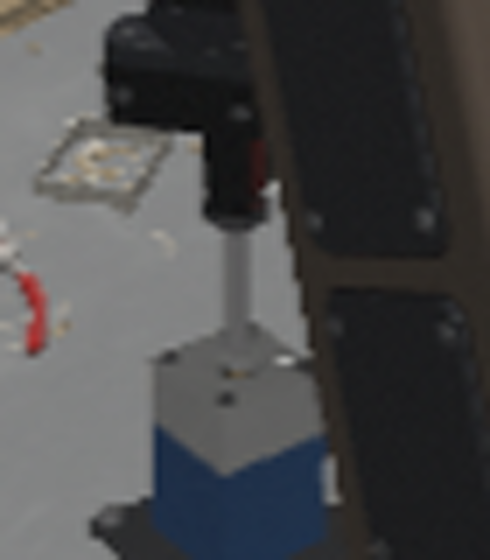

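Run:
```python
from h import *
a=cv2.cvtColor(np.load("scene0.npz")["p"],cv2.COLOR_RGB2GRAY).astype(int);z=np.load("scene2.npz");b=cv2.cvtColor(z["p"],cv2.COLOR_RGB2GRAY).astype(int)
print("before");print(a[174:190,315:333]);print("now");print(b[164:190,315:333])
print("R-B before");c=np.load("scene0.npz")["p"].astype(int);print((c[...,0]-c[...,2])[176:190,315:333])
print((z["d"][160:188,321:327]).round().astype(int))
```

```text
before
[[123 122 122 122 123 123 123 123 123 122 122 122 123 123 121 122 123 123]
 [123 122 123 123 123 124 123 122 121 130 134 124 124 122 123 124 123 121]
 [124 123 122 123 123 123 122 138 150 111  88 126 152 121 121 122 122 121]
 [123 123 124 123 139 164 167 167 158 127 104 130 168 154 121 121 122 122]
 [124 123 139 166 167 169 169 169 169 168 166 167 168 166 165 150 123 121]
 [165 167 168 170 170 169 169 169 168 167 167 167 169 169 168 167 151 122]
 [143 170 171 170 170 168 165 166 167 165 163 166 168 168 167 166 165 151]
 [119 170 170 168 167 155 137 121  98 105 118 134 160 166 165 165 166 153]
 [167 168 168 169 166 145  95  77  97  99  91 104 141 165 166 167 150  96]
 [169 170 170 170 169 162 126  79 111 114  97 132 166 167 168 169 168 145]
 [127 157 169 168 168 169 166 164 164 166 165 167 168 169 170 170 171 159]
 [ 88 116 157 170 167 167 168 168 168 169 169 170 171 171 171 160 125  95]
 [ 85  86 105 145 168 161 130  95 137 172 173 171 161 136 121  98 100 100]
 [ 84  86  86  97 135 152  94  57 116 172 161 127 104  99  92  94  99 100]
 [ 86  85  85  87  89 117 157 158 135 125  
[... 3097 characters left out ...]
 1691]
 [1688 1357 1358 1357 1360 1685]
 [1681 1362 1359 1358 1355 1680]
 [1671 1368 1361 1360 1361 1668]
 [1664 1368 1360 1364 1368 1669]
 [1658 1366 1364 1365 1368 1655]
 [1651 1369 1367 1369 1371 1645]
 [1645 1369 1377 1371 1374 1644]
 [1636 1376 1371 1373 1369 1640]
 [1635 1377 1372 1366 1373 1641]
 [1627 1381 1378 1373 1380 1426]
 [1423 1378 1382 1381 1383 1420]
 [1415 1387 1382 1382 1378 1414]
 [1414 1393 1384 1385 1386    0]
 [1409 1405 1382 1386 1407 1403]
 [1397 1402 1408 1404 1407 1409]
 [1403 1404 1410 1414 1407 1411]
 [1395 1411 1417 1412 1411 1407]
 [1384 1393 1382 1381 1387 1386]
 [1379 1377 1383 1373 1380 1377]
 [1373 1368 1371 1375 1369 1381]
 [1371 1367 1367 1370 1368 1373]]
```

The drift hangs over the bore. In the scene view its nose axis is at column 323.3 and its lower edge near row 180.4. The bore centre, measured before, is (323.4,182.0), which fits within about 1 mm. I'll nudge it slightly and lower.

Call:
carry_out(
  series=[
    [0.0006,-0.0002,0,0,0.1],
    [0.0006,-0.0002,0.004,0,0.1],
    [0.0006,-0.0002,0.008,0,0.1],
    [0.0006,-0.0002,0.012,0,0.1],
    [0.0006,-0.0002,0.012,0,0.1],
    [0.0006,-0.0002,0.012,0,0.1],
  ],
)

```text
t: 7.22
eef_pos: [552.3, -247.0, 378.8]
tcp_rot: [3.141, -0.0, 0.286]
ft_force: [0.8, 0.7, -1.2]
opening: 0.23
grip_force: 30.0
```

Call:
carry_out(
  series=[
    [0,0,0.002,0,0.1],
    [0,0,0.004,0,0.1],
    [0,0,0.006,0,0.1],
    [0,0,0.008,0,0.1],
    [0,0,0.01,0,0.1],
    [0,0,0.012,0,0.1],
    [0,0,0.012,0,0.1],
    [0,0,0.012,0,0.1],
  ],
)

```text
t: 8.22
eef_pos: [552.4, -247.0, 368.0]
tcp_rot: [3.14, -0.002, 0.286]
ft_force: [-1.1, 0.6, 9.2]
opening: 0.224
grip_force: 30.0
```

Call:
carry_out(
  series=[
    [0,0,0.002,0,0.1],
    [0,0,0.0045,0,0.1],
    [0,0,0.007,0,0.1],
    [0,0,0.0095,0,0.1],
    [0,0,0.012,0,0.1],
    [0,0,0.014,0,0.1],
    [0,0,0.016,0,0.1],
    [0,0,0.018,0,0.1],
    [0,0,0.02,0,0.1],
    [0,0,0.0215,0,0.1],
    [0,0,0.022,0,0.1],
    [0,0,0.022,0,0.1],
  ],
)

```text
t: 9.72
eef_pos: [552.4, -247.0, 346.1]
tcp_rot: [3.14, -0.002, 0.286]
ft_force: [-0.6, 1.4, 10.7]
opening: 0.229
grip_force: 30.0
```

Run:
```python
from h import *
E=[]
for i in range(5):
    env.read_camera("scene");s=env.state();E.append(np.r_[s["eef_pos"],s["ft_force"]])
print(np.mean(E,0).round(2),np.std(E,0).round(2))
```

```text
[ 5.5243e+02 -2.4703e+02  3.4611e+02 -1.2000e+00  1.7000e-01  9.8400e+00] [0.01 0.01 0.01 0.37 0.51 0.39]
```

Call:
carry_out(
  series=[
    [0,0,0.001,0,0.1],
    [0,0,0.002,0,0.1],
    [0,0,0.0025,0,0.1],
    [0,0,0.0025,0,0.1],
    [0,0,0.0025,0,0.1],
  ],
)

```text
t: 10.6
eef_pos: [552.4, -247.0, 343.7]
tcp_rot: [3.14, -0.002, 0.286]
ft_force: [-0.5, -0.4, 9.5]
opening: 0.227
grip_force: 30.0
```

Call:
carry_out(
  series=[
    [0,0,0.0008,0,0.1],
    [0,0,0.0015,0,0.1],
    [0,0,0.0015,0,0.1],
    [0,0,0.0015,0,0.1],
  ],
)

```text
t: 11.1
eef_pos: [552.4, -247.0, 342.2]
tcp_rot: [3.14, -0.002, 0.286]
ft_force: [-1.0, 0.2, 10.7]
opening: 0.225
grip_force: 30.0
```

Call:
carry_out(
  series=[
    [0,0,0.0008,0,0.1],
    [0,0,0.0015,0,0.1],
    [0,0,0.0015,0,0.1],
    [0,0,0.0015,0,0.1],
  ],
)

```text
t: 11.6
eef_pos: [552.4, -247.1, 340.6]
tcp_rot: [3.14, -0.002, 0.286]
ft_force: [-1.2, 0.4, 10.5]
opening: 0.229
grip_force: 30.0
```

Call:
carry_out(
  series=[
    [0,0,0.0008,0,0.1],
    [0,0,0.0015,0,0.1],
    [0,0,0.0015,0,0.1],
    [0,0,0.0015,0,0.1],
  ],
)

```text
t: 12.1
eef_pos: [552.5, -247.0, 339.2]
tcp_rot: [3.14, -0.002, 0.286]
ft_force: [-1.2, 0.4, 10.2]
opening: 0.224
grip_force: 30.0
```

Call:
carry_out(
  series=[
    [0,0,0.0008,0,0.1],
    [0,0,0.0015,0,0.1],
    [0,0,0.0015,0,0.1],
    [0,0,0.0015,0,0.1],
  ],
)

```text
t: 12.6
eef_pos: [552.4, -247.0, 337.7]
tcp_rot: [3.14, -0.002, 0.286]
ft_force: [-0.2, 1.3, 9.8]
opening: 0.229
grip_force: 30.0
```

Call:
carry_out(
  series=[
    [0,0,0.0008,0,0.1],
    [0,0,0.0015,0,0.1],
    [0,0,0.0015,0,0.1],
    [0,0,0.0015,0,0.1],
  ],
)

```text
t: 13.1
eef_pos: [552.5, -247.1, 336.2]
tcp_rot: [3.14, -0.002, 0.286]
ft_force: [-1.8, 0.2, 10.2]
opening: 0.225
grip_force: 30.0
```

Call:
carry_out(
  series=[
    [0,0,0.0008,0,0.1],
    [0,0,0.0015,0,0.1],
    [0,0,0.0015,0,0.1],
    [0,0,0.0015,0,0.1],
  ],
)

```text
t: 13.6
eef_pos: [552.5, -247.0, 334.8]
tcp_rot: [3.139, -0.002, 0.286]
ft_force: [-2.0, 1.9, 11.3]
opening: 0.228
grip_force: 30.0
```

Call:
carry_out(
  series=[
    [0,0,0.0005,0,0.1],
    [0,0,0.001,0,0.1],
    [0,0,0.001,0,0.1],
    [0,0,0.001,0,0.1],
  ],
)

```text
t: 14.1
eef_pos: [552.5, -247.0, 334.3]
tcp_rot: [3.139, -0.002, 0.286]
ft_force: [-1.0, 0.9, 15.7]
opening: 0.227
grip_force: 30.0
```

Force rose by about 5 N and the tip nearly stopped. I'll confirm with one very small step.

Call:
carry_out(
  series=[
    [0,0,0.0002,0,0.1],
    [0,0,0.0004,0,0.1],
    [0,0,0.0004,0,0.1],
  ],
)

```text
t: 14.48
eef_pos: [552.5, -247.0, 334.1]
tcp_rot: [3.139, -0.003, 0.286]
ft_force: [-2.1, 1.2, 17.3]
opening: 0.225
grip_force: 30.0
```

Confirmed: the bush is on the stop with about 7 N on it. Now I withdraw.

Call:
carry_out(
  series=[
    [0,0,-0.003,0,0.1],
    [0,0,-0.008,0,0.1],
    [0,0,-0.015,0,0.1],
    [0,0,-0.025,0,0.1],
    [0,0,-0.035,0,0.1],
    [0,0,-0.045,0,0.1],
    [0,0,-0.055,0,0.1],
    [0,0,-0.065,0,0.1],
    [0,0,-0.075,0,0.1],
    [0,0,-0.075,0,0.1],
    [0,0,-0.075,0,0.1],
  ],
)

```text
t: 15.85
eef_pos: [552.2, -246.9, 406.6]
tcp_rot: [-3.141, 0.0, 0.286]
ft_force: [0.2, -0.4, -1.8]
opening: 0.229
grip_force: 30.0
```

Call:
carry_out(
  series=[
    [0,-0.012,0,0,0.1],
    [0,-0.045,0,0,0.1],
    [0,-0.09,0,0,0.1],
    [0,-0.135,0,0,0.1],
    [0,-0.18,0,0,0.1],
    [-0.0012,-0.21,0,0,0.1],
    [-0.0012,-0.2205,0,0,0.1],
    [-0.0012,-0.2212,0,0,0.1],
    [-0.0012,-0.2212,0,0,0.1],
    [-0.0012,-0.2212,0,0,0.1],
  ],
)

```text
t: 17.1
eef_pos: [489.0, -35.8, 406.6]
tcp_rot: [3.142, 0.0, 0.285]
ft_force: [-0.3, 0.3, -1.1]
opening: 0.23
grip_force: 30.0
```

Run:
```python
from h import *
p,d=env.read_camera("scene");s=env.state();print(s["eef_pos"],s["ft_force"],s["opening"])
t=s["eef_pos"]-[0,0,272.7];print("tip",t,proj("scene",t),"mouth",proj("scene",(488.7,-35.2,80)))
cv2.imwrite("pics/s3.png",cv2.resize(p[160:260,265:345,::-1],None,fx=6,fy=6,interpolation=cv2.INTER_CUBIC))
p,d=env.read_camera("top");print(p[200:209,326:335,0])
```

```text
[488.92261684 -35.69863299 406.63099629] [-0.23069392 -0.40833928 -1.65704652] 0.2263706408775866
tip [488.92261684 -35.69863299 133.93099629] (np.float64(301.76203829328017), np.float64(213.87238608349165)) mouth (np.float64(302.304381609412), np.float64(228.31340061258686))
[[216 217 214 212 210 209 216 218 216]
 [215 208 194 187 179 190 207 214 216]
 [212 190 155 131 121 144 179 206 216]
 [199 162 126 129 126 119 156 194 211]
 [200 161 162 195 191 155 148 195 213]
 [208 190 200 207 208 193 171 196 215]
 [212 204 194 182 186 197 193 205 213]
 [217 213 201 188 188 198 207 212 213]
 [218 216 213 210 208 210 214 213 211]]
```

View pics/s3.png

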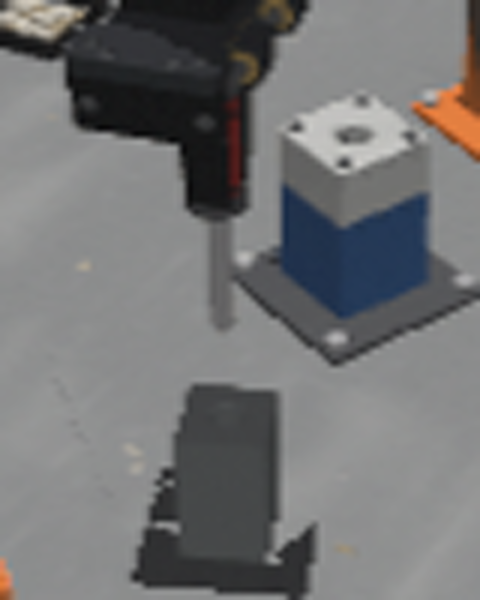

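The picture shows the drift upright in the grip, tip at about (302,214) over the holder at (303,229), and the stand's bore now empty at its upper end. I lower it in two stages.

Call:
carry_out(
  series=[
    [0,0,0.01,0,0.1],
    [0,0,0.025,0,0.1],
    [0,0,0.04,0,0.1],
    [0,0,0.048,0,0.1],
    [0,0,0.053,0,0.1],
    [0,0,0.058,0,0.1],
    [0,0,0.063,0,0.1],
    [0,0,0.065,0,0.1],
    [0,0,0.065,0,0.1],
  ],
)

```text
t: 18.32
eef_pos: [488.7, -35.0, 341.8]
tcp_rot: [3.142, 0.0, 0.286]
ft_force: [0.0, -0.4, -0.7]
opening: 0.227
grip_force: 30.0
```

Tip is inside the holder with no contact force. I continue down.

Call:
carry_out(
  series=[
    [0,0,0.008,0,0.1],
    [0,0,0.018,0,0.1],
    [0,0,0.028,0,0.1],
    [0,0,0.038,0,0.1],
    [0,0,0.048,0,0.1],
    [0,0,0.055,0,0.1],
    [0,0,0.06,0,0.1],
    [0,0,0.062,0,0.1],
    [0,0,0.0635,0,0.1],
    [0,0,0.0635,0,0.1],
    [0,0,0.0635,0,0.1],
  ],
)

```text
t: 19.7
eef_pos: [488.7, -35.1, 278.5]
tcp_rot: [3.141, -0.0, 0.286]
ft_force: [-0.3, 0.2, -1.6]
opening: 0.229
grip_force: 30.0
```

Call:
carry_out(
  series=[
    [0,0,0.0004,0,0.1],
    [0,0,0.0008,0,0.1],
    [0,0,0.0008,0,0.1],
  ],
)

```text
t: 20.08
eef_pos: [488.7, -35.0, 277.7]
tcp_rot: [3.141, -0.0, 0.286]
ft_force: [-0.2, 0.2, 2.7]
opening: 0.225
grip_force: 30.0
```

Collar is seated (force has turned to +2.7 N). I open, rise and back off.

Call:
carry_out(
  series=[
    [0,0,0,0,0.4],
    [0,0,0,0,0.7],
    [0,0,0,0,1],
    [0,0,0,0,1],
    [0,0,0,0,1],
    [0,0,0,0,1],
    [0,0,-0.01,0,1],
    [0,0,-0.03,0,1],
    [0,0,-0.06,0,1],
    [0,0,-0.1,0,1],
    [0,0,-0.13,0,1],
    [0,0,-0.14,0,1],
    [0,0,-0.14,0,1],
  ],
)

```text
t: 21.7
eef_pos: [488.5, -35.0, 417.6]
tcp_rot: [3.141, -0.001, 0.286]
ft_force: [0.1, 0.5, 0.6]
opening: 1.002
grip_force: 0.0
```

Run:
```python
from h import *
s=env.state();print(s["eef_pos"],s["ft_force"],s["opening"])
p,d=env.read_camera("scene");q=np.load("scene0.npz")["p"]
def red(p):
    h=cv2.cvtColor(p[205:235,290:315],cv2.COLOR_RGB2HSV).astype(int);m=((h[...,0]<8)|(h[...,0]>170))&(h[...,1]>120);v,u=np.nonzero(m);return m.sum(),u.mean()+290,v.mean()+205,v.min()+205,v.max()+205
print(red(q),red(p))
cv2.imwrite("pics/s4.png",cv2.resize(p[140:310,120:360,::-1],None,fx=3,fy=3,interpolation=cv2.INTER_CUBIC))
```

```text
[488.509247   -34.98588528 417.63593106] [0.06246557 0.50812946 0.55304779] 1.0016284324867857
(np.int64(101), np.float64(301.71287128712873), np.float64(220.68316831683168), np.int64(212), np.int64(229)) (np.int64(100), np.float64(301.62), np.float64(221.07999999999998), np.int64(213), np.int64(229))
```

View pics/s4.png

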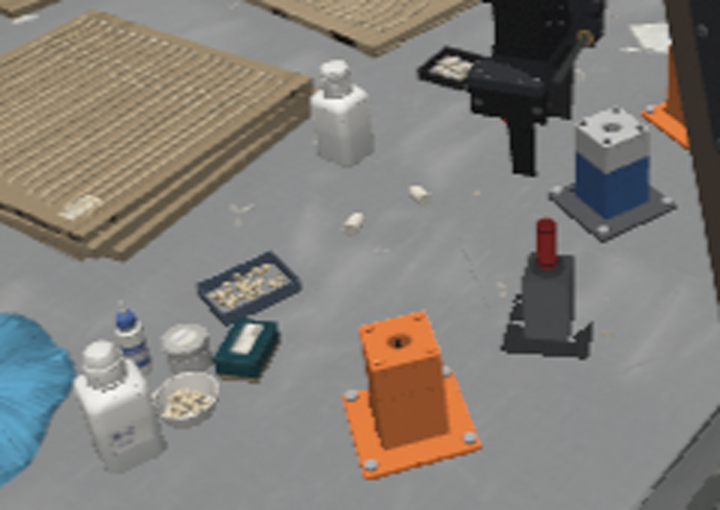

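The drift is back upright in its holder: its handle centre is at (301.6,221.1), against (301.7,220.7) at the start. The gripper is clear and the bystanders are unmoved. Handing in.

```bash
python3 -c "
from cell import env
print(env.job_done())"
```

```text
the job is handed in; nothing more can be done
None
```

Job handed in at about 22 s: the bush rests in the sleeve on the catch stop (about 7 N, under the 13 N slip limit), the drift is fully back in its holder, and nothing else looks moved in the last picture.

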